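# Shut and latch the tilting bin

### The job

Shut up the green tin bin under the teak shelf: with closed fingers push the swung-out bin fully shut, then press the big round latch on the shelf fully down, and after that the square latch fully down. Leave the long bar-shaped latch (the release) up, do not lift or move any of the instruments and tools standing about, and finish with the hand clear.

Things in the scene. Friction and masses are not known exactly. Their poses are not given: they have to be found in the camera images.
- shelf_unit: Fixed teak shelf unit, 240 mm deep (x), 420 mm wide (y), shelf top 200 mm above the bench. Origin at the centre of its underside, z up; its x axis points from the front (bin side, towards the robot) to the back. Shelf front edge at x = -120 mm.
- bin (a joint): Tilt of the green tin bin under the shelf, rad: 0 is fully shut (on its stop), growing as its top swings out towards the robot (0.3 to 0.45 at the start). Its side pivots lie 128 mm in front of the unit's centre and 25 mm above the bench, axis along the unit's y. It stays where it is left; about 2 to 4 N at the rim moves it.
- bin_rim (a point): Middle of the top rim of the bin's front, on the outer (robot-side) face. The front panel is 376 mm wide, 10 mm thick and reaches from the pivots to 5 mm above this point, along a rolled rim of 10 mm diameter. When shut the panel stands upright just in front of the shelf edge, this point at x = -135 mm of the shelf unit and 195 mm above the bench.
- round_key (a joint): Travel of the round latch, m: 0 is fully up, 0.010 fully down on its stop, growing as it is pressed straight down. It has no spring: it needs about 5 N to move and stays where it is left.
- round_top (a point): Centre of the top of the big round latch's cap, a brass disc of 44 mm diameter. All three latches have the same dark steel plate, 64 mm square and 12 mm thick, lying on the shelf; the cap's top stands 28 mm above the shelf when up and 18 mm when fully down. Which of the three places a latch has changes.
- square_key (a joint): Travel of the square latch, m: 0 is fully up, 0.010 fully down on its stop, growing as it is pressed straight down. It has no spring: it needs about 5 N to move and stays where it is left.
- square_top (a point): Centre of the top of the square latch's cap, brass, 32 by 32 mm.
- bar_key (a joint): Travel of the bar-shaped (release) latch, m: 0 is fully up, 0.010 fully down on its stop, growing as it is pressed straight down. It has no spring: it needs about 5 N to move and stays where it is left.
- bar_top (a point): Centre of the top of the bar-shaped release latch's cap, brass, 18 by 56 mm with its length along the unit's y.
- dividers: Steel dividers lying on the shelf between two latches, about 128 mm long, 25 mm wide, 9 mm high, loose. Origin under the middle.
- prism: Triangular glass prism lying on the shelf between two latches, 60 by 28 mm, 24 mm high, loose. Origin under its centre.
- dial: Porcelain compass rose dial lying on the shelf behind the latches, 80 mm diameter, 8 mm thick, loose. Origin under its centre.
- baro_case: Round walnut barometer case lying on the shelf behind the latches, 92 mm diameter, 44 mm high, loose. Origin under its centre.
- lamp: Brass binnacle lamp on the bench to the left, 90 mm diameter, 190 mm high, loose. Origin under its centre.
- polish_jar: Jar on the bench to the right, 60 mm diameter, 70 mm high, loose. Origin under its centre.
- driver: Screwdriver lying on the bench to the right, loose.

How it is judged (in metres and radians):
On the way, in this order (a step that is already met when the one before it is completed fails the run):
1. the bin is pushed shut (value of joint bin below 0.03 rad), for 0.2 s.
2. the round latch is pressed fully down (value of joint round_key above 0.008 m), for 0.1 s.
3. the square latch is pressed fully down (value of joint square_key above 0.008 m), for 0.1 s.
At the end, for the whole second after the job is handed in: The bin is shut (within 0.03 rad of its stop), the round and the square latches are down (within 2 mm of their stops), and the bar-shaped release is still up (pressed less than 3 mm) (value of joint bin below 0.03 rad and value of joint each of round_key, square_key above 0.008 m and value of joint bar_key below 0.003 m); the robot touches nothing.
It fails at once if the round latch pressed before the bin is shut (value of joint round_key above 0.004 m and value of joint bin above 0.06 rad).
It fails at once if the square latch pressed before the round one is down (value of joint square_key above 0.004 m and value of joint round_key below 0.0075 m).
It fails at once if the square latch pressed before the bin is shut (value of joint square_key above 0.004 m and value of joint bin above 0.06 rad).
It fails at once if the bar-shaped release pressed (value of joint bar_key above 0.003 m).
It fails at once if an instrument or tool lifted or moved more than 20 mm (distance of any of dividers, prism, dial, baro_case, lamp, polish_jar, driver from where it was at the start of the episode above 0.02 m).
It also fails if it takes over 48 s, if anything falls off the work surface, if the arm or the gripper's body presses on something with over 40 N, if the wrist force passes 120 N, or if a joint passes its speed limit or range.

### The arm

A 6-joint arm with a two-finger parallel gripper is mounted at the origin on the work surface. World frame = base frame: x ahead of the robot, y to its left, z up, the work surface at z = 0. Lengths are in mm, angles in rad, forces in N, time in s.
With the tool pointing down it reaches from about 425 to 925 mm from the base axis. Payload 12.5 kg.
Tool frame: the origin (TCP) lies at the very end of the fingers, on their centre line; the grasp point (between the pads) lies 19 mm behind it; z points along the fingers, y is the line along which they close (so a half turn about z gives the same grasp; the last joint's range is limited). The gripper opens to 85 mm and grips with 20 to 120 N. Pads are 22 mm wide; open, the fingers measure 114 mm over their backs; the gripper's body (76 mm by 85 mm) begins 54 mm behind the grasp point. The pads swing forward as they close: fully open they stand 13 mm farther back than shut.
Start: joints at [1.089, 0.491, 1.559, -0, 1.092, -0.106], TCP at [229.37, 581.407, 231.327] pointing down, gripper open.
Joint ranges: [-3.1, 3.1], [-0.84, 2.19], [0.05, 2.79], [-1.13, 4.28], [0.06, 2.93], [-2.69, 2.69]. Speed limits (rad/s): [2.22, 2.22, 2.79, 3.14, 3.14, 3.14].

### API

Orientations are given as a 3x3 rotation matrix whose columns are the frame's x, y, z axes.
In Python, from rig import status, vision, order gives the robot as it stands.
- The arm moves only by the tool move_arm, never from a script. Its argument "commands" is a list of rows, each an object with "xyz": the shift along the tool's x, y, z in cm, a list of three; "delta_rot": the turn, a rotation vector about the tool's x, y, z in rad, a list of three; "grip": the opening in per cent of the stroke, from 0 (shut) to 100 (fully open). In form: [{"xyz": [dx, dy, dz], "delta_rot": [wx, wy, wz], "grip": grip}, ...]. A call has 1 to 8 rows; each row is the pose to reach, as a shift and turn from the pose commanded when the call began, along the tool's axes at that moment; what a row does not reach only later rows make up. A row lasts 1/8 s, in which the tool goes at most 62.5 mm and 10.7 degrees, less where a joint would pass 70% of its speed; a pose out of reach is approached as far as the arm can. A call with a gripper value outside its range is refused whole. The fingers move at their own pace and stop on an object; "squeeze" is the grip in N (left out, the last holds). Time passes only in rows, so rows that repeat a pose let the fingers close. It gives the time, the measured TCP pose, the force, the opening and the grip force at its end, in the units of the state.
- status.state(): the state, without advancing time (a new reading comes with each control period).
- vision.camera(name): name is "scene" or "top" or "wrist"; returns the picture (420x560x3 uint8, blue, green, red); there is no depth.
- vision.camera_info(name): a dict with "fovy" (degrees; the focal length in pixels is half the picture's height over the tangent of half this angle, whatever the lens; pixels are square), "cx", "cy" (the principal point, pixels), "R" (3x3) and "t" (3): a world point X has camera coordinates R X + t; the wrist camera has in their place "tool_from_camera" (4x4, takes a point from camera to tool coordinates, whose origin is the TCP and whose axes are the flange's). Camera axes: x right, y down, z forward; pixel columns grow to the right and rows downward; lengths in mm; the calibration is good to about 2 mm. A picture is of the moment at which its call begins: read the wrist's pose just before it. camera_info takes no time and is no camera call.
- order.hand_in(): hands the job in; it is judged then, once.
The state is a dict: "t": time; "qpos": joint angles; "joint_vel": joint speeds; "tau": joint torques, N m; "position": TCP position; "ee_rot": TCP orientation; "wrist_force": force on the tool from outside, world axes, zero at the start; "wrist_torque": the same for the moment, N m; "width": finger opening in mm; "finger_force": force on a finger pad.
Only numpy, scipy, OpenCV 4.12 (cv2) and the standard library are available. Lean on these libraries where they do the work, as an engineer would, in place of code of your own. Each camera call takes 0.05 s, during which the arm holds its last target. There are 200 camera calls.

## Working session

There is one attempt and no reset: what is moved stays moved. The work goes in short steps, Python scripts to look and compute and a tool call to move; the robot and the scene stay as the last step left them, time stands still between calls to the robot, and variables do not carry over. Pictures are saved under pics/ and viewed, at most 10 in all, crops included, and the job is handed in when it is done.

Besides the shell and the picture viewer there is one more tool, called after ">>>" as a command line: name --argument value ..., lists and objects as JSON in quotes. move_arm: Moves the arm, as the interface text tells. Its arguments: {"type":"object","properties":{"commands":{"type":"array","items":{"type":"object","properties":{"xyz":{"type":"array","items":{"type":"number"}},"delta_rot":{"type":"array","items":{"type":"number"}},"grip":{"type":"number"}}}},"squeeze":{"type":"number"}},"required":["commands"]}

```bash
mkdir -p pics; python3 - <<'E'
from rig import status, vision
import cv2,numpy as np
s=status.state(); print(s['t'],s['position'],np.round(s['ee_rot'],3),s['width'])
for n in('top','scene'):
    cv2.imwrite(f'pics/{n}0.png',cv2.resize(vision.camera(n),(784,588),interpolation=cv2.INTER_CUBIC)); print(n,vision.camera_info(n))
E
```

```text
0.0 [229.24038338 581.18475661 230.72027928] [[-0.93   0.367 -0.001]
 [ 0.367  0.93  -0.001]
 [ 0.    -0.001 -1.   ]] 85.30958655595286
top {'fovy': 43.988816282661354, 'cx': 280.0208422406491, 'cy': 211.46413645441055, 'R': array([[-0.00204237, -0.99986558, -0.01626796],
       [-0.9868483 ,  0.00464475, -0.16158236],
       [ 0.1616362 ,  0.015724  , -0.98672514]]), 't': array([  35.08447931,  599.96201514, 1559.49562112])}
scene {'fovy': 53.80780681717533, 'cx': 278.7765623479841, 'cy': 211.82291181902434, 'R': array([[-0.66492142,  0.74676823,  0.01472172],
       [ 0.47957992,  0.44196186, -0.75807177],
       [-0.57261035, -0.49699792, -0.65200496]]), 't': array([ 367.50507358, -189.13729018, 1671.00794037])}
```

View pics/top0.png

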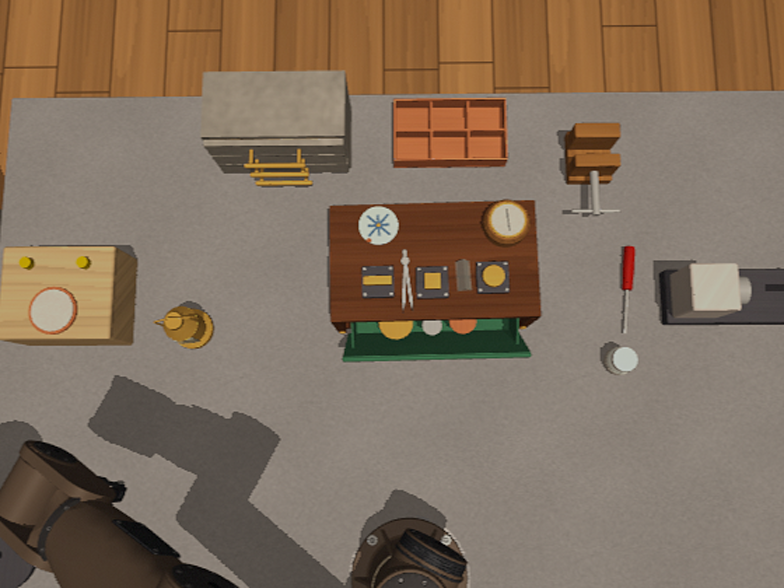

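View pics/scene0.png

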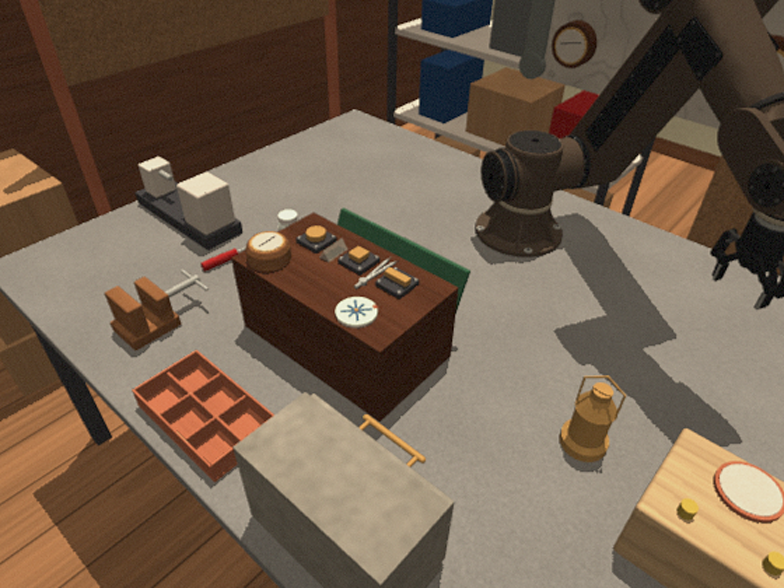

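The top view (1.4× scale) shows, left to right: bar latch (377,281), dividers, square latch (432,281), prism (462,276) and round latch (494,275). The swung-out bin rim runs from (344,360) to (530,356).

```bash
cat > h.py <<'E'
import numpy as np
from rig import vision,status
def px2w(n,u,v,z,s=1.4):
    c=vision.camera_info(n); f=210/np.tan(np.radians(c['fovy']/2))
    R,t=np.array(c['R']),np.array(c['t'])
    d=R.T@np.array([(u/s-c['cx'])/f,(v/s-c['cy'])/f,1]); o=-R.T@t
    return np.round(o+d*(z-o[2])/d[2],1)
def totool(p):
    s=status.state(); return np.round(np.array(s['ee_rot']).T@(np.array(p)-s['position'])/10,2)
E
python3 - <<'E'
from h import *
P={'FL':(332,320,200),'FR':(541,317,200),'BL':(330,206,200),'BR':(536,201,200),'round':(494,275,228),'square':(432,281,228),'bar':(377,281,228),'rimL':(344,360,185),'rimR':(530,356,185)}
for k,v in P.items(): print(k,px2w('top',*v))
Q={'round':(316,232,228),'square':(360,253,228),'bar':(399,275,228),'rimL':(468,270,185),'rimR':(341,209,185),'BL':(381,350,200),'BR':(235,262,200),'FL':(456,289,200)}
for k,v in Q.items(): print('s',k,px2w('scene',*v))
E
```

```text
FL [527.6 150.3 200. ]
FR [ 531.8 -264.8  200. ]
BL [762.5 157.1 200. ]
BR [ 770.1 -263.   200. ]
round [ 611.8 -170.3  228. ]
square [600.4 -48.4 228. ]
bar [600.9  59.7 228. ]
rimL [449. 127. 185.]
rimR [ 455.8 -243.1  185. ]
s round [ 615.  -163.9  228. ]
s square [605.4 -41.3 228. ]
s bar [605.6  65.6 228. ]
s rimL [452.1 127.4 185. ]
s rimR [ 466.3 -240.4  185. ]
s BL [760.9 159.4 200. ]
s BR [ 778.9 -237.8  200. ]
s FL [535.2 156.1 200. ]
```

>>> move_arm --commands '[{"xyz": [-6, -4, -3], "delta_rot": [0, 0, -0.1], "grip": 0}, {"xyz": [-30, -24, -3], "delta_rot": [0, 0, -0.376], "grip": 0}, {"xyz": [-30, -24, -3], "delta_rot": [0, 0, -0.376], "grip": 0}, {"xyz": [-30, -24, -3], "delta_rot": [0, 0, -0.376], "grip": 0}, {"xyz": [-30, -24, -3], "delta_rot": [0, 0, -0.376], "grip": 0}, {"xyz": [-30, -24, -3], "delta_rot": [0, 0, -0.376], "grip": 0}, {"xyz": [-30, -24, -3], "delta_rot": [0, 0, -0.376], "grip": 0}, {"xyz": [-30, -24, -3], "delta_rot": [0, 0, -0.376], "grip": 0}]'

```text
t: 1.1
position: [420.6, 247.5, 261.2]
ee_rot: [[-1.0, 0.002, -0.0], [0.002, 1.0, 0.0], [0.0, 0.0, -1.0]]
wrist_force: [-0.4, 0.9, -0.1]
width: -0.2
finger_force: 0.0
```

>>> move_arm --commands '[{"xyz": [0.5, -6, 0], "grip": 0}, {"xyz": [0.5, -12, 0], "grip": 0}, {"xyz": [0.5, -16.5, 0], "grip": 0}, {"xyz": [0.5, -16.5, 0], "grip": 0}, {"xyz": [0.5, -16.5, 5], "grip": 0}, {"xyz": [0.5, -16.5, 9.5], "grip": 0}, {"xyz": [0.5, -16.5, 9.5], "grip": 0}]'

```text
invalid input at $.commands[0]: expected keys xyz, delta_rot, grip
```

>>> move_arm --commands '[{"xyz": [0.5, -6, 0], "delta_rot": [0, 0, 0], "grip": 0}, {"xyz": [0.5, -12, 0], "delta_rot": [0, 0, 0], "grip": 0}, {"xyz": [0.5, -16.5, 0], "delta_rot": [0, 0, 0], "grip": 0}, {"xyz": [0.5, -16.5, 0], "delta_rot": [0, 0, 0], "grip": 0}, {"xyz": [0.5, -16.5, 5], "delta_rot": [0, 0, 0], "grip": 0}, {"xyz": [0.5, -16.5, 9.5], "delta_rot": [0, 0, 0], "grip": 0}, {"xyz": [0.5, -16.5, 9.5], "delta_rot": [0, 0, 0], "grip": 0}]'

```text
t: 1.98
position: [414.1, 84.5, 164.5]
ee_rot: [[-1.0, -0.002, -0.006], [-0.002, 1.0, 0.0], [0.006, 0.0, -1.0]]
wrist_force: [0.2, 0.1, 0.8]
width: 0.3
finger_force: 0.0
```

>>> move_arm --commands '[{"xyz": [-1.5, 0, 0], "delta_rot": [0, 0, 0], "grip": 0}, {"xyz": [-3, 0, 0], "delta_rot": [0, 0, 0], "grip": 0}, {"xyz": [-4.5, 0, 0], "delta_rot": [0, 0, 0], "grip": 0}, {"xyz": [-6, 0, 0], "delta_rot": [0, 0, 0], "grip": 0}, {"xyz": [-7, 0, 0], "delta_rot": [0, 0, 0], "grip": 0}, {"xyz": [-7.6, 0, 0], "delta_rot": [0, 0, 0], "grip": 0}, {"xyz": [-7.6, 0, 0], "delta_rot": [0, 0, 0], "grip": 0}]'

```text
t: 2.85
position: [491.7, 83.0, 166.2]
ee_rot: [[-1.0, -0.0, 0.0], [-0.0, 1.0, 0.0], [-0.0, 0.0, -1.0]]
wrist_force: [-0.6, 1.0, 0.5]
width: 0.1
finger_force: 0.0
```

>>> move_arm --commands '[{"xyz": [-0.3, 0, 0], "delta_rot": [0, 0, 0], "grip": 0}, {"xyz": [-0.6, 0, 0], "delta_rot": [0, 0, 0], "grip": 0}, {"xyz": [-0.8, 0, 0], "delta_rot": [0, 0, 0], "grip": 0}, {"xyz": [-1.0, 0, 0], "delta_rot": [0, 0, 0], "grip": 0}]'

```text
t: 3.35
position: [501.5, 83.1, 166.3]
ee_rot: [[-1.0, -0.0, 0.0], [-0.0, 1.0, 0.0], [-0.0, 0.0, -1.0]]
wrist_force: [-0.5, 0.0, 0.7]
width: 0.4
finger_force: 0.6
```

>>> move_arm --commands '[{"xyz": [-0.2, 0, 0], "delta_rot": [0, 0, 0], "grip": 0}, {"xyz": [-0.4, 0, 0], "delta_rot": [0, 0, 0], "grip": 0}, {"xyz": [-0.4, 0, 0], "delta_rot": [0, 0, 0], "grip": 0}]'

```text
t: 3.72
position: [501.8, 83.1, 166.1]
ee_rot: [[-1.0, -0.001, -0.008], [-0.001, 1.0, -0.0], [0.008, -0.0, -1.0]]
wrist_force: [-21.2, -0.8, 14.6]
width: 0.1
finger_force: 10.8
```

```bash
python3 - <<'E'
from h import *
import cv2
s=status.state();print(s['position'],s['wrist_force'])
i=vision.camera('top')[130:280,200:420]; cv2.imwrite('pics/a.png',cv2.resize(i,None,fx=3.5,fy=3.5,interpolation=cv2.INTER_CUBIC))
E
```

```text
[501.76369846  83.13499485 166.12436015] [-21.17334121  -0.8079191   14.61000936]
```

View pics/a.png

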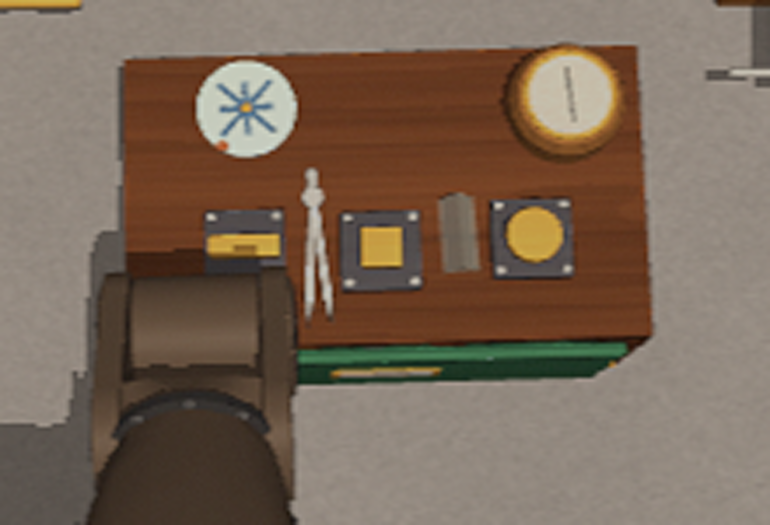

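The bin is shut on its stop: −21 N, with the green rim lying along the shelf edge. In the crop the round cap is at (536,235) and the square cap at (381,247).

```bash
python3 - <<'E'
from h import *
for u,v in((536,235),(381,247),(244,246)): print(px2w('top',u/3.5+200,v/3.5+130,228,1))
E
```

```text
[ 609.7 -171.1  228. ]
[600.8 -49.2 228. ]
[602.1  58.6 228. ]
```

>>> move_arm --commands '[{"xyz": [2.5, 0, 0], "delta_rot": [0, 0, 0], "grip": 0}, {"xyz": [4, 0, 0], "delta_rot": [0, 0, 0], "grip": 0}, {"xyz": [4, 0, -6], "delta_rot": [0, 0, 0], "grip": 0}, {"xyz": [4, 0, -12], "delta_rot": [0, 0, 0], "grip": 0}, {"xyz": [4, 0, -12], "delta_rot": [0, 0, 0], "grip": 0}]'

```text
t: 4.4
position: [466.8, 83.2, 290.4]
ee_rot: [[-1.0, -0.0, 0.008], [-0.0, 1.0, 0.0], [-0.008, 0.0, -1.0]]
wrist_force: [-0.5, 0.4, -0.1]
width: -0.1
finger_force: 0.0
```

>>> move_arm --commands '[{"xyz": [0, -6, 0], "delta_rot": [0, 0, 0], "grip": 0}, {"xyz": [-14.5, -25.1, 0], "delta_rot": [0, 0, 0], "grip": 0}, {"xyz": [-14.5, -25.1, 0], "delta_rot": [0, 0, 0], "grip": 0}, {"xyz": [-14.5, -25.1, 0], "delta_rot": [0, 0, 0], "grip": 0}, {"xyz": [-14.5, -25.1, 0], "delta_rot": [0, 0, 0], "grip": 0}, {"xyz": [-14.5, -25.1, 0], "delta_rot": [0, 0, 0], "grip": 0}, {"xyz": [-14.5, -25.1, 3], "delta_rot": [0, 0, 0], "grip": 0}, {"xyz": [-14.5, -25.1, 3], "delta_rot": [0, 0, 0], "grip": 0}]'

```text
t: 5.4
position: [609.3, -167.1, 254.0]
ee_rot: [[-1.0, -0.0, -0.004], [-0.0, 1.0, 0.002], [0.004, 0.002, -1.0]]
wrist_force: [-0.6, -0.3, -0.5]
width: 0.3
finger_force: 0.0
```

```bash
python3 - <<'E'
from h import *
import cv2
s=status.state();print(s['position'],s['wrist_force'])
i=vision.camera('wrist'); print(vision.camera_info('wrist')); cv2.imwrite('pics/w.png',i)
E
```

```text
[ 609.27791443 -167.07723087  253.95988635] [-0.57841692 -0.3309146  -0.53629379]
{'fovy': 62.56793911697894, 'cx': 278.00577722853126, 'cy': 211.79536683543546, 'tool_from_camera': array([[-9.09941454e-04, -9.47347956e-01, -3.20204657e-01,
         8.17545686e+01],
       [ 9.99999146e-01, -5.61522413e-04, -1.18044369e-03,
        -7.60429477e-01],
       [ 9.38488826e-04, -3.20205457e-01,  9.47347658e-01,
        -1.43725129e+02],
       [ 0.00000000e+00,  0.00000000e+00,  0.00000000e+00,
         1.00000000e+00]])}
```

View pics/w.png

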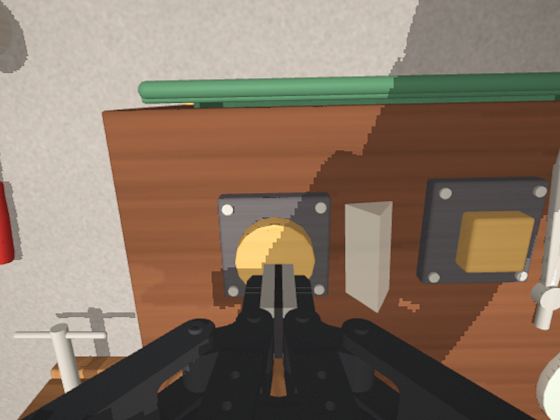

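Wrist view: the fingertips are over the round cap, whose centre is about (275,257). The prism is to the right at (368,255), and the square cap's top centre is about (497,241).

```bash
python3 - <<'E'
from h import *
c=vision.camera_info('wrist');T=np.array(c['tool_from_camera']);s=status.state();R=np.array(s['ee_rot']);p=np.array(s['position'])
f=210/np.tan(np.radians(c['fovy']/2))
for u,v in((275,257),(497,241)):
    d=R@T[:3,:3]@np.array([(u-c['cx'])/f,(v-c['cy'])/f,1]); o=p+R@T[:3,3]
    w=o+d*(228-o[2])/d[2]; print(w,totool(w))
E
```

```text
[ 612.15215694 -169.86302928  228.        ] [-0.23 -0.26  2.76]
[602.66947636 -50.21491456 228.        ] [ 0.71 11.7   2.78]
```

>>> move_arm --commands '[{"xyz": [-0.2, -0.2, 1], "delta_rot": [0, 0, 0], "grip": 0}, {"xyz": [-0.2, -0.2, 2], "delta_rot": [0, 0, 0], "grip": 0}, {"xyz": [-0.2, -0.2, 2.6], "delta_rot": [0, 0, 0], "grip": 0}, {"xyz": [-0.2, -0.2, 3.0], "delta_rot": [0, 0, 0], "grip": 0}, {"xyz": [-0.2, -0.2, 3.4], "delta_rot": [0, 0, 0], "grip": 0}, {"xyz": [-0.2, -0.2, 3.6], "delta_rot": [0, 0, 0], "grip": 0}, {"xyz": [-0.2, -0.2, 3.8], "delta_rot": [0, 0, 0], "grip": 0}, {"xyz": [-0.2, -0.2, 3.8], "delta_rot": [0, 0, 0], "grip": 0}]'

```text
t: 6.45
position: [612.5, -169.9, 218.1]
ee_rot: [[-1.0, -0.0, 0.0], [-0.0, 1.0, 0.0], [-0.0, 0.0, -1.0]]
wrist_force: [-0.8, 0.2, 1.3]
width: 0.1
finger_force: 0.8
```

>>> move_arm --commands '[{"xyz": [0, 0, 0.2], "delta_rot": [0, 0, 0], "grip": 0}, {"xyz": [0, 0, 0.4], "delta_rot": [0, 0, 0], "grip": 0}, {"xyz": [0, 0, 0.4], "delta_rot": [0, 0, 0], "grip": 0}]'

```text
t: 6.82
position: [612.7, -170.0, 217.8]
ee_rot: [[-1.0, -0.0, 0.003], [-0.0, 1.0, -0.001], [-0.003, -0.001, -1.0]]
wrist_force: [-10.7, 4.5, 29.5]
width: 0.0
finger_force: 14.8
```

The round latch is on its stop (29 N). Next is the square one.

>>> move_arm --commands '[{"xyz": [0, 0, -3], "delta_rot": [0, 0, 0], "grip": 0}, {"xyz": [0, 0, -5.5], "delta_rot": [0, 0, 0], "grip": 0}, {"xyz": [0, 0, -5.5], "delta_rot": [0, 0, 0], "grip": 0}, {"xyz": [0.5, 6, -5.5], "delta_rot": [0, 0, 0], "grip": 0}, {"xyz": [1, 12, -5.5], "delta_rot": [0, 0, 0], "grip": 0}, {"xyz": [1, 12, -5.5], "delta_rot": [0, 0, 0], "grip": 0}, {"xyz": [1, 12, -5.0], "delta_rot": [0, 0, 0], "grip": 0}, {"xyz": [1, 12, -4], "delta_rot": [0, 0, 0], "grip": 0}]'

```text
t: 7.82
position: [602.5, -51.1, 253.3]
ee_rot: [[-1.0, 0.001, -0.0], [0.001, 1.0, -0.0], [0.0, -0.0, -1.0]]
wrist_force: [0.2, -0.4, -0.0]
width: 0.1
finger_force: 0.0
```

```bash
python3 - <<'E'
from h import *
import cv2
print(status.state()['position'])
i=vision.camera('wrist'); cv2.imwrite('pics/w2.png',i)
E
```

```text
[602.54722115 -51.07465107 253.30317939]
```

View pics/w2.png

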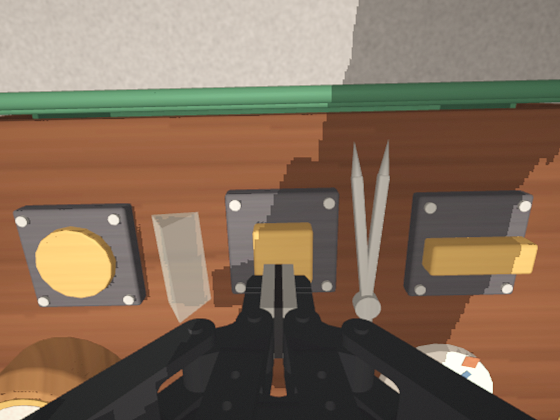

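Fingers are centred over the square cap (283,252). The round latch is visibly lower and the bin is still shut.

>>> move_arm --commands '[{"xyz": [0, 0.1, 1], "delta_rot": [0, 0, 0], "grip": 0}, {"xyz": [0, 0.1, 2], "delta_rot": [0, 0, 0], "grip": 0}, {"xyz": [0, 0.1, 2.6], "delta_rot": [0, 0, 0], "grip": 0}, {"xyz": [0, 0.1, 3.0], "delta_rot": [0, 0, 0], "grip": 0}, {"xyz": [0, 0.1, 3.4], "delta_rot": [0, 0, 0], "grip": 0}, {"xyz": [0, 0.1, 3.7], "delta_rot": [0, 0, 0], "grip": 0}, {"xyz": [0, 0.1, 3.9], "delta_rot": [0, 0, 0], "grip": 0}, {"xyz": [0, 0.1, 3.9], "delta_rot": [0, 0, 0], "grip": 0}]'

```text
t: 8.88
position: [602.4, -49.1, 217.8]
ee_rot: [[-1.0, -0.0, 0.002], [-0.0, 1.0, -0.001], [-0.002, -0.001, -1.0]]
wrist_force: [-10.5, -1.2, 24.1]
width: -0.0
finger_force: 12.2
```

The square latch is on its stop (24 N). Lifting clear.

>>> move_arm --commands '[{"xyz": [0, 0, -3], "delta_rot": [0, 0, 0], "grip": 0}, {"xyz": [0, 0, -8], "delta_rot": [0, 0, 0], "grip": 0}, {"xyz": [0, 0, -12], "delta_rot": [0, 0, 0], "grip": 0}, {"xyz": [0, 0, -12], "delta_rot": [0, 0, 0], "grip": 0}, {"xyz": [0, 0, -12], "delta_rot": [0, 0, 0], "grip": 0}]'

```text
t: 9.5
position: [602.2, -48.8, 334.4]
ee_rot: [[-1.0, -0.0, -0.001], [-0.0, 1.0, 0.0], [0.001, 0.0, -1.0]]
wrist_force: [-0.5, -0.3, 0.3]
width: 0.1
finger_force: 0.0
```

```bash
python3 - <<'E'
from h import *
import cv2
print(status.state()['position'],status.state()['wrist_force'])
cv2.imwrite('pics/w3.png',vision.camera('wrist'))
E
```

```text
[602.24604723 -48.76151478 334.40049784] [-0.45008032 -0.259106    0.25796853]
```

View pics/w3.png

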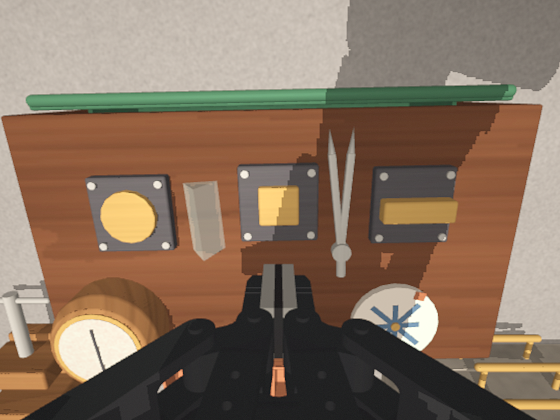

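The bin is shut, the round (128,217) and square (278,206) latches are down, the bar (418,211) is still up, and the hand is clear.

```bash
python3 -c "
from rig import order; print(order.hand_in())"
```

```text
the job is handed in; nothing more can be done
None
```

I pushed the bin shut, pressed the round latch and then the square latch onto their stops, left the bar release up with nothing visibly disturbed and the hand clear, and handed the job in; no verdict came back.

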